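Turn the upset parts tray face up

ROBOT

A 6-joint arm with a two-finger parallel gripper is mounted at the origin on a cart in front of the work surface, level with it; the furniture and walls round the work are solid. World frame = base frame: x ahead of the robot, y to its left, z up, the work surface at z = 0. Lengths are in m, angles in degrees, forces in N, time in s.
With the tool pointing down it reaches from about 0.3 to 0.775 m from the base axis. Payload 14.6 kg.
Tool frame: the origin (TCP) lies at the very end of the fingers, on their centre line; the grasp point (between the pads) lies 19 mm behind it (robot.grip_point_offset is the z of the grasp point in the tool frame, in m); z points along the fingers, y is the direction in which the jaws open and shut (so a half turn about z gives the same grasp; the last joint's range is limited). The gripper opens to 94 mm and grips with 3 to 60 N. Pads are 16 mm wide; open, the fingers measure 119 mm over their backs; the gripper's body (75 mm by 177 mm) begins 78 mm behind the grasp point.
Start: joints at [59.439, 17.183, 87.147, -0, 75.671, -3.816], TCP at [0.248, 0.491, 0.205] pointing down, gripper open.
Joint ranges: [-173.82, 173.82], [-45.26, 126.66], [13.44, 144.39], [-59.66, 239.66], [0, 175.72], [-146.38, 146.38]. Speed limits (degrees/s): [127.2, 127.2, 147.25, 180, 180, 180].

INTERFACE

Orientations are given as a 3x3 rotation matrix whose columns are the frame's x, y, z axes.
In Python, from workcell import robot gives the robot as it stands. The module is installed in compiled form; this text tells all that it offers.
- The arm moves only by the shell command python3 -m handwheel 'ROWS' [OPENING]. ROWS is JSON, a list of rows, each an object with "slide": the shift along the tool's x, y, z in m, a list of three; "turn": the turn about the tool's z in units of 10 degrees (1.0 is 10 degrees). In form: [{"slide": [dx, dy, dz], "turn": turn}, ...]. A call has 1 to 12 rows; each row is the pose to reach, as a shift and turn from the pose measured when the call began, along the tool's axes at that moment; what a row does not reach only later rows make up. A row lasts 1/8 s, in which the tool goes at most 62.5 mm and 10.7 degrees, less where a joint would pass 70% of its speed; a pose out of reach is approached as far as the arm can. A call with a gripper value outside its range is refused whole. OPENING is the finger opening in m, from 0 to 0.094, set as the call begins (- or left out, the last holds). The fingers move at their own pace and stop on an object; the grip force is fixed at half the most. Time passes only in rows, so rows that repeat a pose let the fingers close. It gives the time, the measured TCP pose, the force and the opening at its end, in the units of the state.
- robot.sense(): the state, without advancing time (a new reading comes with each control period).
- robot.snapshot(name): name is "scene" or "top" or "wrist"; returns the picture (384x512x3 uint8, red, green, blue); there is no depth.
- robot.calibration(name): a dict with "K" (3x3 intrinsics, pixels), "xyz" and "attitude" of the camera in the world; the wrist camera has in their place "mount" (4x4, takes a point from camera to tool coordinates, whose origin is the TCP and whose axes are the flange's). Camera axes: x right, y up, looking along -z (the intrinsics and any distortion apply to the point x, -y, -z); pixel columns grow to the right and rows downward; lengths in m; the calibration is good to about 2 mm. A picture is of the moment at which its call begins: read the wrist's pose just before it. calibration takes no time and is no camera call.
- robot.finish_job(): hands the job in, once; it reports no verdict.
The state is a dict: "time_s": time; "joint_pos": joint angles; "qvel": joint speeds; "tau": joint torques, N m; "position": TCP position; "ee_rot": TCP orientation; "ft_force": force on the tool from outside, world axes, zero at the start; "ft_torque": the same for the moment, N m; "finger_gap": finger opening in m.
Only numpy, scipy, OpenCV 4.12 (cv2) and the standard library are available. Lean on these libraries where they do the work, as an engineer would, in place of code of your own. Each camera call takes 0.05 s, during which the arm holds its last target.

TASK

The shallow round black tray lies face down on the plywood riser and cannot take any parts like that. Without lifting it, slide it to the robot's right until its rim sticks out some 4 cm past the riser's right-hand edge, get under the rim there, and tip the tray over to the left, so that it ends lying flat on the riser with its open side up, no part of its flat bottom past the riser's edges. Do not let it fall off the riser and do not shift the cassette that stands at the riser's left end.

Things in the scene. Friction and masses are not known exactly. Their poses are not given: they have to be found in the camera images.
- tray: shallow round black tray, 132 mm across the rim, 18 mm high, 0.08 kg; hollow, flat bottom 108 mm across and 4 mm thick, thin wall flaring outward to the rim. Origin: centre of the outside of its flat bottom; z points out of the open side. At the start face down, z down, origin 18 mm above the riser's top; turned over, z is up and the origin level with the riser's top
- riser: fixed plywood bench riser, like a low table: top board 240 mm deep (x), 400 mm wide (y), 18 mm thick, top surface 100 mm above the worktop; standing on two panels that run along y and end 60 mm short of the left and right edges. Origin: centre of its underside on the worktop; x points away from the robot, y to the robot's left, z up
- riser_edge (a point): middle of the riser's right-hand edge (at its -y end), on the top surface; same axes as the riser. The 4 cm that the tray shall stick out is measured from this edge along minus y, so the tray's centre is then about 26 mm inside the edge. When the overhanging rim is raised by fingers slanting in under it, the tray pivots on its far rim and slips about 20 mm inward on the way, so reach well under (20 mm or more) and follow it
- cassette: steel bicycle sprocket cassette, 96 mm across, 26 mm high, 0.2 kg, lying on the riser's left end; must stay where it is. The origin is the centre of its underside
Not all that is in view belongs to the job. What is shaped like the tray but pink is not meant.

How it is judged (in metres and radians):
On the way:
1. the tray, still face down on the riser, sticks out at least 20 mm past the right-hand edge (y of tray in the frame of riser_edge below 0.046 m and angle between tray's own z axis and vertical above 2.95 rad and z of tray in the frame of riser_edge between 0.012 and 0.026 m), for 0.2 s.
At the end, for the whole second after the job is handed in: The tray lies still on the riser's top, open side up, within 7 degrees of level and 8 mm of the surface, its centre at least 50 mm inside each edge of the riser, and the cassette is within 20 mm of where it stood (angle between tray's own z axis and vertical below 0.12 rad and z of tray in the frame of riser_edge between -0.008 and 0.008 m and x of tray in the frame of riser between -0.07 and 0.07 m and y of tray in the frame of riser between -0.15 and 0.15 m and linear speed of tray below 0.02 m/s and angular speed of tray below 0.2 rad/s); the robot touches nothing.
It fails at once if the tray fell off the riser (z of tray in the frame of riser_edge below -0.03 m).
It fails at once if the tray was lifted: its bottom's centre rose more than 130 mm above the riser's top (z of tray in the frame of riser_edge above 0.13 m).
It fails at once if the cassette was shifted by more than 20 mm (distance of cassette from where it was at the start of the episode above 0.02 m).
It also fails if it takes over 51 s, if anything falls off the work surface, if the arm or the gripper's body presses on something with over 40 N, if the wrist force passes 120 N, or if a joint passes its speed limit or range.

## Working session

There is one attempt and no reset: what is moved stays moved. The work goes in short steps, Python scripts to look and compute and a shell command to move; the robot and the scene stay as the last step left them, time stands still between calls to the robot, and variables do not carry over. Pictures are saved under pics/ and viewed, and the job is handed in when it is done.

```bash
mkdir -p pics; cat > h.py <<'E'
import numpy as np, cv2
from workcell import robot
def snap(n,f):
    s=robot.sense(); im=robot.snapshot(n); cv2.imwrite('pics/'+f,cv2.cvtColor(im,cv2.COLOR_RGB2BGR)); return s,im
def ray(n,uv,s=None):
    c=robot.calibration(n); K=np.array(c['K']); d=np.linalg.inv(K)@np.array([uv[0],uv[1],1.]); d=d*[1,-1,-1]
    return np.array(c['xyz']),np.array(c['attitude'])@d
def onz(n,uv,z):
    o,d=ray(n,uv); return o+d*(z-o[2])/d[2]
def proj(n,p):
    c=robot.calibration(n); q=np.array(c['attitude']).T@(np.array(p)-np.array(c['xyz'])); q=np.array(c['K'])@(q*[1,-1,-1]); return q[:2]/q[2]
E
python3 - <<'E'
from h import *
s,_=snap('scene','s0.png'); snap('top','t0.png')
print({k:np.round(v,3).tolist() for k,v in s.items()}); 
for n in('scene','top','wrist'): print(robot.calibration(n))
print(robot.grip_point_offset)
E
```

```text
{'time_s': 0.0, 'joint_pos': [59.438, 17.215, 87.179, -0.0, 75.671, -3.817], 'qvel': [-0.05, -0.138, 0.068, -0.038, 0.057, -0.015], 'tau': [-0.001, -53.18, -35.275, 0.071, 0.024, -0.0], 'position': [0.247, 0.491, 0.205], 'ee_rot': [[-0.893, 0.45, -0.001], [0.45, 0.893, -0.001], [0.0, -0.001, -1.0]], 'ft_force': [0.113, 0.205, -0.134], 'ft_torque': [0.047, 0.017, -0.014], 'finger_gap': 0.094}
{'K': array([[482.87496914,   0.        , 257.08239726],
       [  0.        , 482.87496914, 183.48120774],
       [  0.        ,   0.        ,   1.        ]]), 'xyz': array([ 0.09231705, -0.80346364,  0.82991196]), 'attitude': array([[ 0.86061469,  0.31560846, -0.39966694],
       [-0.50887158,  0.5634719 , -0.65080653],
       [ 0.01980105,  0.7634728 ,  0.64553637]])}
{'K': array([[435.14736163,   0.        , 251.65549563],
       [  0.        , 435.14736163, 189.03247921],
       [  0.        ,   0.        ,   1.        ]]), 'xyz': array([ 0.429108  , -0.0358442 ,  1.03302105]), 'attitude': array([[-0.01934441,  0.98950974, -0.14316519],
       [-0.99977205, -0.01785019,  0.01171419],
       [ 0.00903578,  0.14335916,  0.98962948]])}
{'K': array([[266.25620898,   0.        , 249.38233904],
       [  0.        , 266.25620898, 189.32943976],
       [  0.        ,   0.        ,   1.        ]]), 'mount': array([[ 1.34549663e-03,  9.73547147e-01,  2.28482259e-01,
         6.56635006e-02],
       [ 9.99998817e-01, -1.48028133e-03,  4.18538509e-04,
        -2.60769043e-04],
       [ 7.45684993e-04,  2.28481425e-01, -9.73547987e-01,
        -1.79055824e-01],
       [ 0.00000000e+00,  0.00000000e+00,  0.00000000e+00,
         1.00000000e+00]])}
-0.0188
```

View pics/s0.png

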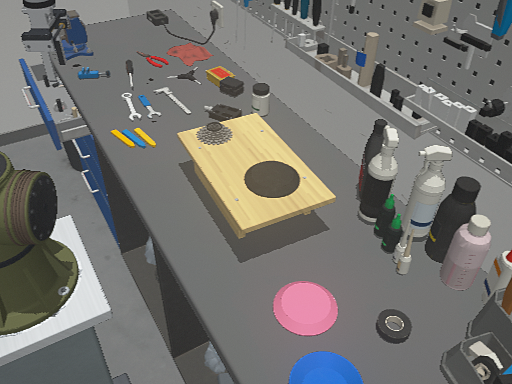

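View pics/t0.png

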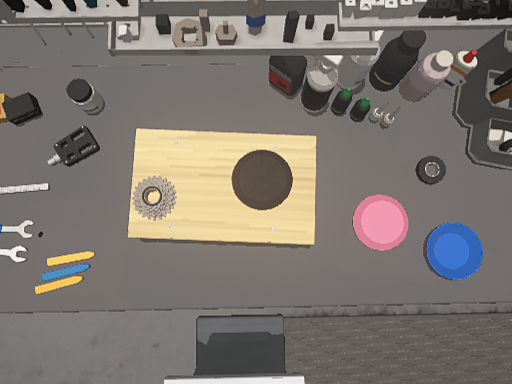

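```bash
python3 - <<'E'
from h import *
s,im=snap('wrist','w0.png')
t=cv2.imread('pics/t0.png'); c=cv2.imread('pics/s0.png')
cv2.imwrite('pics/t0z.png',cv2.resize(t[60:310,0:130],None,fx=2.4,fy=2.4,interpolation=3))
cv2.imwrite('pics/s0z.png',cv2.resize(c[30:180,70:280],None,fx=3.8,fy=3.8,interpolation=3))
for n,uv,z in [('riserNL',(129,237),.1),('FL',(136,129),.1),('FR',(316,136),.1),('NR',(315,244),.1),('tray',(262,180),.118),('cass',(154,198),.126),('pen1a',(48,262),0.01),('pen1b',(94,254),.01),('pen2a',(43,275),.01),('pen2b',(90,267),.01),('pen3a',(36,291),.01),('pen3b',(82,280),.01)]:
    print(n,np.round(onz('top',uv,z),3))
E
```

```text
riserNL [0.466 0.216 0.1  ]
FL [0.702 0.206 0.1  ]
FR [ 0.68  -0.191  0.1  ]
NR [ 0.443 -0.18   0.1  ]
tray [ 0.581 -0.069  0.118]
cass [0.545 0.158 0.126]
pen1a [0.415 0.426 0.01 ]
pen1b [0.432 0.32  0.01 ]
pen2a [0.386 0.436 0.01 ]
pen2b [0.402 0.329 0.01 ]
pen3a [0.35 0.45 0.01]
pen3b [0.373 0.346 0.01 ]
```

View pics/w0.png

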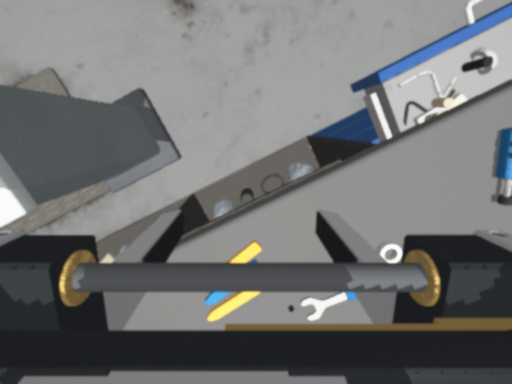

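View pics/s0z.png

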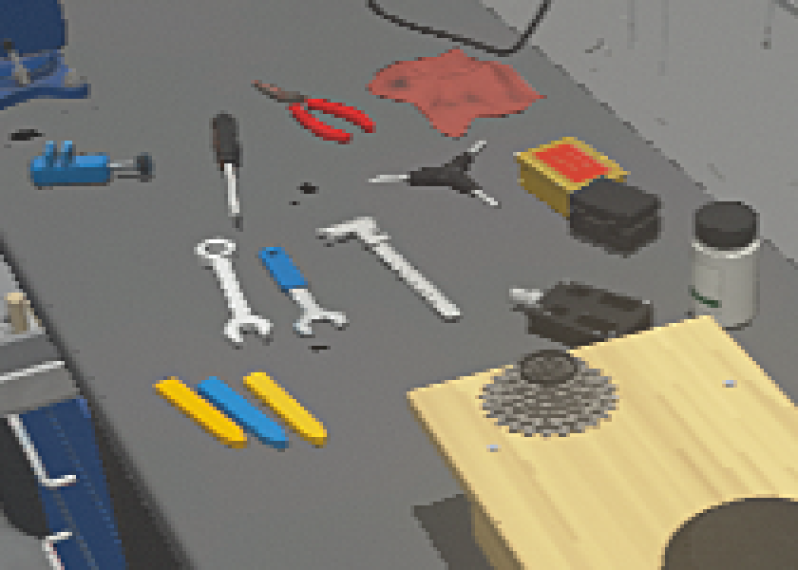

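View pics/t0z.png

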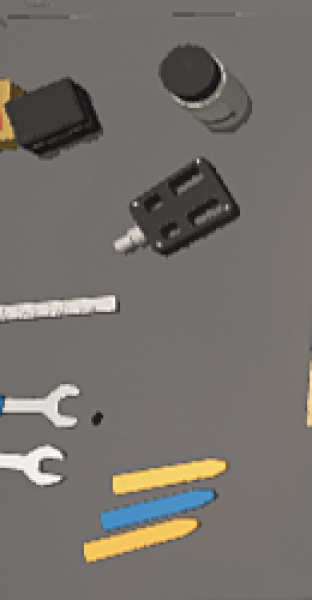

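```bash
python3 - <<'E'
from h import *
f=3.8
P={'wr_ring':(215,248),'wr_fork':(250,330),'bl_end':(270,255),'bl_fork':(325,320),'cal_head':(350,232),'cal_jaw':(322,232),'cal_end':(452,312),'sd_top':(222,118),'sd_mid':(232,165),'sd_tip':(238,222),'l1a':(162,388),'l1b':(238,440),'l2a':(206,385),'l2b':(282,442),'l3a':(252,380),'l3b':(320,440)}
for k,(u,v) in P.items():
    p=onz('scene',(u/f+70,v/f+30),.005); print(k,np.round(p,3), round(np.hypot(*p[:2]),3))
E
```

```text
wr_ring [0.455 0.634 0.005] 0.78
wr_fork [0.436 0.492 0.005] 0.658
bl_end [0.493 0.6   0.005] 0.776
bl_fork [0.495 0.477 0.005] 0.688
cal_head [0.569 0.604 0.005] 0.83
cal_jaw [0.547 0.616 0.005] 0.824
cal_end [0.593 0.438 0.005] 0.737
sd_top [0.544 0.873 0.005] 1.029
sd_mid [0.52  0.775 0.005] 0.933
sd_tip [0.488 0.669 0.005] 0.828
l1a [0.347 0.445 0.005] 0.564
l1b [0.375 0.349 0.005] 0.512
l2a [0.378 0.432 0.005] 0.574
l2b [0.403 0.331 0.005] 0.521
l3a [0.412 0.422 0.005] 0.59
l3b [0.429 0.319 0.005] 0.535
```

```bash
python3 -m handwheel '[{"slide":[-0.157,0.117,0.085],"turn":1},{"slide":[-0.157,0.117,0.085],"turn":2},{"slide":[-0.157,0.117,0.085],"turn":3},{"slide":[-0.157,0.117,0.085],"turn":4},{"slide":[-0.157,0.117,0.085],"turn":5},{"slide":[-0.157,0.117,0.085],"turn":6},{"slide":[-0.157,0.117,0.085],"turn":7.1},{"slide":[-0.157,0.117,0.085],"turn":7.1},{"slide":[-0.157,0.117,0.085],"turn":7.1}]' 0.06
python3 - <<'E'
from h import *
s,im=snap('wrist','w1.png')
snap('top','t1.png')
print(np.round(s['position'],4),np.round(s['ee_rot'],3).tolist(),np.round(s['joint_pos'],1))
E
```

```text
time_s: 1.27
position: [0.4402, 0.5247, 0.1198]
ee_rot: [[0.131, 0.991, -0.001], [0.991, -0.131, -0.001], [-0.001, -0.0, -1.0]]
ft_force: [0.1, -0.0, -0.1]
finger_gap: 0.0602
[0.4402 0.5247 0.1198] [[0.131, 0.991, -0.001], [0.991, -0.131, -0.001], [-0.001, -0.0, -1.0]] [46.9 38.7 67.2 -0.  74.2 54.5]
```

View pics/w1.png

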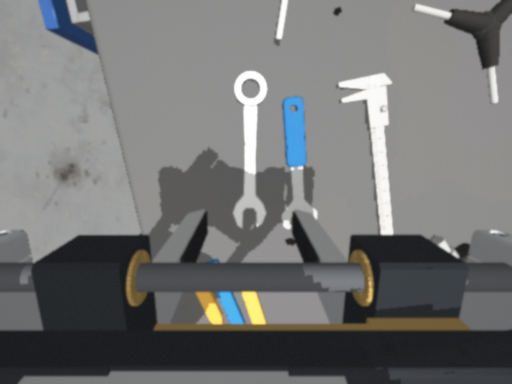

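View pics/t1.png

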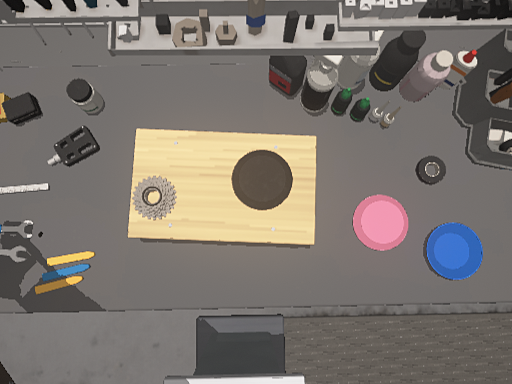

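```bash
cat >> h.py <<'E'
def wonz(s,uv,z):
    c=robot.calibration('wrist'); M=np.array(c['mount']); d=np.linalg.inv(np.array(c['K']))@np.array([uv[0],uv[1],1.])*[1,-1,-1]
    R=np.array(s['ee_rot']); o=R@M[:3,3]+s['position']; d=R@M[:3,:3]@d
    return o+d*(z-o[2])/d[2]
E
python3 - <<'E'
from h import *
s=robot.sense(); R=np.array(s['ee_rot'])
for n,uv in dict(ring=(250,88),fork=(248,210),shaft1=(250,130),shaft2=(249,185),forktip=(249,225),sw=(245,150),se=(256,150)).items():
    p=wonz(s,uv,.004); print(n,p.round(4),(R.T@(p-s['position'])).round(4))
E
```

```text
ring [0.4546 0.6284 0.004 ] [0.1048 0.0006 0.1158]
fork [0.4349 0.4966 0.004 ] [-0.0285 -0.0015  0.1159]
shaft1 [0.449 0.586 0.004] [0.062  0.0007 0.1158]
shaft2 [0.4399 0.5258 0.004 ] [ 0.0011 -0.0004  0.1159]
forktip [0.4336 0.4781 0.004 ] [-0.047  -0.0003  0.1159]
sw [0.4407 0.5654 0.004 ] [ 0.0405 -0.0048  0.1158]
se [0.4527 0.5639 0.004 ] [0.0405 0.0073 0.1158]
```

```bash
python3 -m handwheel '[{"slide":[0,0,0.05],"turn":0.0},{"slide":[0,0,0.09],"turn":0},{"slide":[0,0,0.108],"turn":0},{"slide":[0,0,0.116],"turn":0},{"slide":[0,0,0.116],"turn":0}]' 0.04
python3 -m handwheel '[{"slide":[0,0,0],"turn":0},{"slide":[0,0,0],"turn":0},{"slide":[0,0,0],"turn":0},{"slide":[0,0,0],"turn":0},{"slide":[0,0,0],"turn":0}]' 0.0
python3 -m handwheel '[{"slide":[0,0,-0.01],"turn":0},{"slide":[0,0,-0.03],"turn":0},{"slide":[0,0,-0.06],"turn":0},{"slide":[0,0,-0.08],"turn":0}]' 0.0
python3 - <<'E'
from h import *
s,im=snap('wrist','w2.png')
E
```

```text
time_s: 2.0
position: [0.4405, 0.525, 0.0047]
ee_rot: [[0.132, 0.991, 0.0], [0.991, -0.132, -0.0], [0.0, 0.0, -1.0]]
ft_force: [0.1, 0.0, 0.2]
finger_gap: 0.0399
time_s: 2.62
position: [0.4402, 0.5252, 0.0052]
ee_rot: [[0.131, 0.991, -0.0], [0.991, -0.131, 0.0], [0.0, -0.0, -1.0]]
ft_force: [-4.9, -0.7, 5.7]
finger_gap: 0.0123
time_s: 3.12
position: [0.4408, 0.5259, 0.0882]
ee_rot: [[0.131, 0.991, 0.002], [0.991, -0.131, 0.003], [0.003, 0.002, -1.0]]
ft_force: [-0.5, -0.1, -0.1]
finger_gap: 0.0005
```

View pics/w2.png

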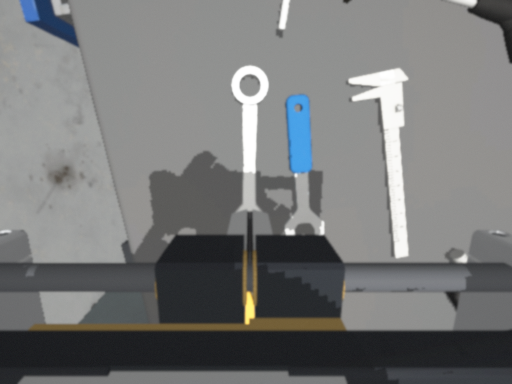

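```bash
python3 -m handwheel '[{"slide":[0.02,-0.05,-0.06],"turn":-0.1},{"slide":[0.03,-0.1,-0.1],"turn":-0.2},{"slide":[0.05,-0.16,-0.14],"turn":-0.3},{"slide":[0.06,-0.22,-0.18],"turn":-0.4},{"slide":[0.08,-0.28,-0.21],"turn":-0.5},{"slide":[0.1,-0.34,-0.21],"turn":-0.6},{"slide":[0.104,-0.397,-0.21],"turn":-0.75},{"slide":[0.16,-0.397,-0.21],"turn":-0.75},{"slide":[0.21,-0.397,-0.21],"turn":-0.75},{"slide":[0.26,-0.397,-0.21],"turn":-0.75},{"slide":[0.31,-0.397,-0.21],"turn":-0.75},{"slide":[0.36,-0.397,-0.21],"turn":-0.75}]' 0.06
python3 - <<'E'
from h import *
s=robot.sense();print(s['joint_pos'])
E
```

```text
time_s: 4.68
position: [0.081, 0.8109, 0.2639]
ee_rot: [[0.001, 1.0, 0.008], [0.999, -0.001, 0.041], [0.041, 0.008, -0.999]]
ft_force: [0.2, 0.2, -0.0]
finger_gap: 0.0598
[ 8.17525714e+01  5.90210166e+01  1.35836109e+01 -9.80946217e-02
  1.05027091e+02  8.17634199e+01]
```

```bash
python3 -m handwheel '[{"slide":[0.5,0,0],"turn":0},{"slide":[0.5,0,0],"turn":0},{"slide":[0.5,0,0],"turn":0},{"slide":[0.5,0,0],"turn":0},{"slide":[0.5,0,0],"turn":0},{"slide":[0.5,0,0],"turn":0}]' 0.06
python3 - <<'E'
from h import *
s=robot.sense();print(s['joint_pos'])
E
```

```text
time_s: 5.42
position: [0.0618, 0.8477, 0.1963]
ee_rot: [[0.0, 1.0, 0.011], [0.997, -0.001, 0.083], [0.083, 0.011, -0.996]]
ft_force: [0.9, -0.2, 0.8]
finger_gap: 0.0601
[ 8.33807542e+01  6.38729170e+01  1.34920723e+01 -5.70824859e-02
  9.78134757e+01  8.34033637e+01]
```

```bash
python3 -m handwheel '[{"slide":[0.5,0,-0.1],"turn":0}]' 0.06
python3 -m handwheel '[{"slide":[0.5,0,-0.1],"turn":0}]' 0.06
python3 -m handwheel '[{"slide":[0.5,0,-0.1],"turn":0},{"slide":[0.5,0,-0.1],"turn":0}]' 0.06
python3 -m handwheel '[{"slide":[0.5,0,-0.3],"turn":0},{"slide":[0.5,0,-0.3],"turn":0}]' 0.06
python3 - <<'E'
from h import *
s=robot.sense();print(s['joint_pos'])
E
```

```text
time_s: 5.55
position: [0.0585, 0.8578, 0.1981]
ee_rot: [[-0.0, 1.0, 0.013], [0.993, -0.001, 0.12], [0.12, 0.013, -0.993]]
ft_force: [0.6, 0.3, -0.6]
finger_gap: 0.0603
time_s: 5.68
position: [0.0549, 0.8676, 0.2038]
ee_rot: [[-0.001, 1.0, 0.016], [0.987, -0.002, 0.16], [0.16, 0.016, -0.987]]
ft_force: [0.2, -0.3, 0.6]
finger_gap: 0.0598
time_s: 5.92
position: [0.0488, 0.8774, 0.2145]
ee_rot: [[-0.002, 1.0, 0.018], [0.979, -0.002, 0.204], [0.204, 0.018, -0.979]]
ft_force: [-0.3, -1.1, -0.2]
finger_gap: 0.0599
time_s: 6.18
position: [0.0431, 0.8726, 0.2645]
ee_rot: [[-0.002, 1.0, 0.02], [0.969, -0.003, 0.246], [0.246, 0.02, -0.969]]
ft_force: [0.1, 0.9, 0.1]
finger_gap: 0.0598
[84.72839924 59.6379505  13.44267878  0.14778034 92.61714991 84.75923997]
```

```bash
H="python3 -m handwheel"
python3 -m handwheel '[{"slide":[0.5,0,0],"turn":0}]' | sed -n '1,3p'
python3 -m handwheel '[{"slide":[0.5,0,0],"turn":0}]' >/dev/null
python3 -m handwheel '[{"slide":[0.5,0,0],"turn":0}]' >/dev/null
python3 -m handwheel '[{"slide":[0.5,0,0],"turn":0}]' | sed -n '1,3p'
python3 - <<'E'
from h import *
s=robot.sense();print(s['joint_pos'])
E
```

```text
time_s: 6.3
position: [0.0408, 0.8849, 0.2646]
ee_rot: [[-0.003, 1.0, 0.022], [0.958, -0.003, 0.287], [0.287, 0.022, -0.958]]
time_s: 6.68
position: [0.0347, 0.9171, 0.2708]
ee_rot: [[-0.006, 1.0, 0.027], [0.917, -0.005, 0.398], [0.398, 0.027, -0.917]]
[85.46282135 60.18039727 13.46631984  0.2902461  82.82663021 85.4579156 ]
```

```bash
python3 - <<'E'
from h import *
snap('scene','s3.png')
E
```

```text
(no output)
```

View pics/s3.png

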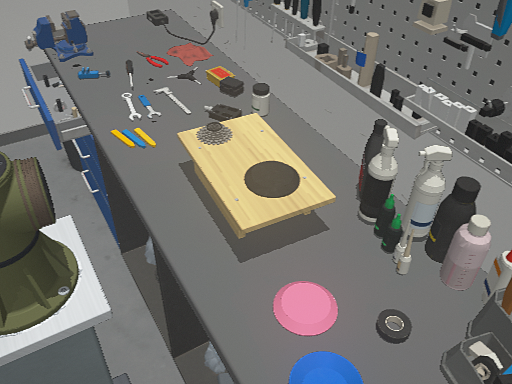

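```bash
python3 -m handwheel '[{"slide":[0.5,0,0],"turn":0}]' >/dev/null
python3 -m handwheel '[{"slide":[0.5,0,0],"turn":0}]' >/dev/null
python3 -m handwheel '[{"slide":[0.5,0,0],"turn":0}]' >/dev/null
python3 -m handwheel '[{"slide":[0.5,0,0],"turn":0}]' | sed -n '1,4p'
python3 -m handwheel '[{"slide":[0.5,0,0],"turn":0}]' >/dev/null
python3 -m handwheel '[{"slide":[0.5,0,0],"turn":0}]' >/dev/null
python3 -m handwheel '[{"slide":[0.5,0,0],"turn":0}]' >/dev/null
python3 -m handwheel '[{"slide":[0.5,0,0],"turn":0}]' | sed -n '1,4p'
python3 - <<'E'
from h import *
s=robot.sense();print(s['joint_pos'])
E
```

```text
time_s: 7.22
position: [0.0273, 0.947, 0.3103]
ee_rot: [[-0.011, 0.999, 0.03], [0.844, -0.007, 0.536], [0.536, 0.031, -0.844]]
ft_force: [-0.1, 0.1, 0.4]
time_s: 7.72
position: [0.0207, 0.9619, 0.3761]
ee_rot: [[-0.015, 0.999, 0.032], [0.755, -0.009, 0.656], [0.656, 0.034, -0.754]]
ft_force: [-0.7, 1.3, 0.2]
[86.4404167  55.75258263 13.49469444  0.55287628 69.70679262 86.25099392]
```

```bash
python3 -m handwheel '[{"slide":[0.5,0,0],"turn":0}]' >/dev/null
python3 -m handwheel '[{"slide":[0.5,0,0],"turn":0}]' >/dev/null
python3 -m handwheel '[{"slide":[0.5,0,0],"turn":0}]' >/dev/null
python3 -m handwheel '[{"slide":[0.5,0,0],"turn":0}]' | sed -n '1,4p'
cat >> h.py <<'E'
def find(im,n='top'):
    from scipy.optimize import least_squares
    hsv=cv2.cvtColor(im,cv2.COLOR_RGB2HSV)
    w=((hsv[...,0]>12)&(hsv[...,0]<32)&(hsv[...,1]>60)&(hsv[...,2]>140)).astype(np.uint8)
    nl,lab,st,ce=cv2.connectedComponentsWithStats(w); k=1+np.argmax(st[1:,4]); m=(lab==k).astype(np.uint8)
    return hsv,m
def tray(im,n,zrim,x0,x1,y0,y1,thr=75):
    g=im.max(2); m=np.zeros(g.shape,np.uint8); m[y0:y1,x0:x1]=(g[y0:y1,x0:x1]<thr)
    nl,lab,st,ce=cv2.connectedComponentsWithStats(m); k=1+np.argmax(st[1:,4]); m=(lab==k).astype(np.uint8)
    c=max(cv2.findContours(m,0,1)[0],key=cv2.contourArea)[:,0,:]
    return np.array([onz(n,p,zrim) for p in c]),c
E
python3 - <<'E'
from h import *
s=robot.sense();print(s['joint_pos'])
im=cv2.cvtColor(cv2.imread('pics/t1.png'),cv2.COLOR_BGR2RGB)
P,c=tray(im,'top',.1,220,310,140,225); print(c.min(0),c.max(0))
(cx,cy),r=cv2.minEnclosingCircle(P[:,:2].astype(np.float32)); print('tray',cx,cy,r, P[:,0].min(),P[:,0].max(),P[:,1].min(),P[:,1].max())
hsv,m=find(im); c=max(cv2.findContours(m,0,1)[0],key=cv2.contourArea)
W=np.array([onz('top',p,.1)[:2] for p in c[:,0,:]],np.float32); print(cv2.minAreaRect(W)); print(cv2.boxPoints(cv2.minAreaRect(W)))
im=cv2.cvtColor(cv2.imread('pics/s0.png'),cv2.COLOR_BGR2RGB)
P,c=tray(im,'scene',.1,235,305,150,205); print(c.min(0),c.max(0))
print('scene',cv2.minEnclosingCircle(P[:,:2].astype(np.float32)))
E
```

```text
time_s: 8.22
position: [0.0145, 0.9613, 0.46]
ee_rot: [[-0.02, 0.999, 0.032], [0.652, -0.011, 0.758], [0.758, 0.036, -0.652]]
ft_force: [0.5, -0.5, -0.5]
[86.78044459 51.57378106 13.49618516  0.6857528  65.60851933 86.48061666]
[274 153] [288 166]
tray 0.6282789707183838 -0.11236366629600525 0.02109970711171627 0.6134941469530302 0.6430638562784847 -0.12727660851581443 -0.09745071388274229
((0.5737423300743103, 0.014326855540275574), (0.3990618586540222, 0.2406625598669052), 86.60909271240234)
[[ 0.44181988 -0.1777374 ]
 [ 0.6820611  -0.19197209]
 [ 0.70566475  0.20639111]
 [ 0.46542358  0.2206258 ]]
[292 168] [298 178]
scene ((0.6439238786697388, -0.07834944128990173), 0.020056677982211113)
```

```bash
python3 - <<'E'
from h import *
im=cv2.cvtColor(cv2.imread('pics/t1.png'),cv2.COLOR_BGR2RGB)
print(im[180,262],im[180,300],im[165,250])
for thr in(95,120):
    P,c=tray(im,'top',.1,220,310,140,225,thr); print(c.min(0),c.max(0))
    print('tray',cv2.minEnclosingCircle(P[:,:2].astype(np.float32)))
im=cv2.cvtColor(cv2.imread('pics/s0.png'),cv2.COLOR_BGR2RGB)
for thr in(95,120):
    P,c=tray(im,'scene',.1,235,305,150,205,thr); print(c.min(0),c.max(0))
    print('scene',cv2.minEnclosingCircle(P[:,:2].astype(np.float32)))
E
```

```text
[90 78 67] [228 200 149] [93 82 70]
[232 150] [292 209]
tray ((0.5855666995048523, -0.0697365254163742), 0.06561483442783356)
[232 150] [292 209]
tray ((0.5854129791259766, -0.06941257417201996), 0.06601032614707947)
[244 161] [298 197]
scene ((0.5844266414642334, -0.06782018393278122), 0.06842836737632751)
[244 161] [299 197]
scene ((0.583621084690094, -0.06711547076702118), 0.0690198764204979)
```

```bash
python3 -m handwheel '[{"slide":[-0.04,0.03,-0.03],"turn":0.05},{"slide":[-0.08,0.065,-0.065],"turn":0.1},{"slide":[-0.125,0.1,-0.1],"turn":0.15},{"slide":[-0.17,0.13,-0.135],"turn":0.2},{"slide":[-0.21,0.165,-0.165],"turn":0.28},{"slide":[-0.25,0.195,-0.2],"turn":0.28},{"slide":[-0.295,0.23,-0.235],"turn":0.28},{"slide":[-0.34,0.265,-0.27],"turn":0.28},{"slide":[-0.38,0.295,-0.3],"turn":0.28},{"slide":[-0.42,0.33,-0.335],"turn":0.28},{"slide":[-0.46,0.36,-0.365],"turn":0.28},{"slide":[-0.5,0.39,-0.395],"turn":0.28}]' 0.04
cat >> h.py <<'E'
def go(p):
    s=robot.sense(); R=np.array(s['ee_rot']); print('slide',(R.T@(np.array(p)-s['position'])).round(4), 'd',np.linalg.norm(np.array(p)-s['position']).round(3))
E
python3 - <<'E'
from h import *
s=robot.sense();print(s['joint_pos']); go([.59,.024,.3])
E
```

```text
time_s: 9.72
position: [0.372, 0.3788, 0.3625]
ee_rot: [[0.027, 0.999, 0.034], [0.65, -0.043, 0.759], [0.759, 0.001, -0.651]]
ft_force: [0.6, 0.3, 0.7]
finger_gap: 0.0398
[ 20.33103205  -4.90802247 103.23314351  49.33997804  67.27669873
   8.65319038]
slide [-0.2722  0.2331 -0.2212] d 0.421
```

```bash
python3 -m handwheel '[{"slide":[-0.035,0.03,-0.028],"turn":0},{"slide":[-0.07,0.06,-0.056],"turn":0},{"slide":[-0.105,0.09,-0.085],"turn":0},{"slide":[-0.14,0.12,-0.114],"turn":0},{"slide":[-0.175,0.15,-0.142],"turn":0},{"slide":[-0.21,0.18,-0.17],"turn":0},{"slide":[-0.245,0.21,-0.2],"turn":0},{"slide":[-0.272,0.233,-0.221],"turn":0},{"slide":[-0.272,0.233,-0.221],"turn":0}]' 0.04
python3 - <<'E'
from h import *
s=robot.sense();print(s['joint_pos']); go([.59,.024,.15]);go([.59,.024,.11])
snap('scene','s4.png');snap('top','t4.png')
E
```

```text
time_s: 10.85
position: [0.5909, 0.0223, 0.2991]
ee_rot: [[0.029, 0.999, 0.035], [0.65, -0.046, 0.759], [0.759, 0.001, -0.651]]
ft_force: [-0.4, 0.2, -0.1]
finger_gap: 0.04
[-20.91852134  24.86993457  76.83382559  46.45912036  95.78213406
 -20.86619031]
slide [-0.1122 -0.0011  0.0983] d 0.149
slide [-0.1425 -0.0011  0.1243] d 0.189
```

View pics/s4.png

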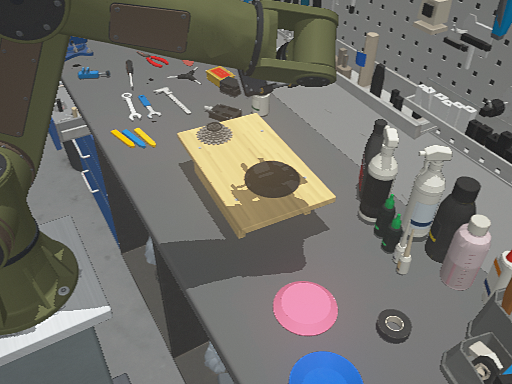

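View pics/t4.png

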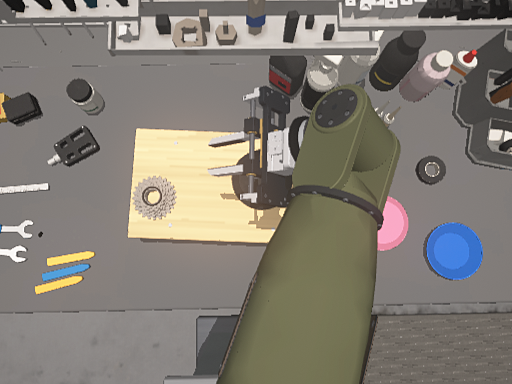

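```bash
python3 - <<'E'
from h import *
# base guesses scene (z=0)
for n,uv in dict(spray1=(370,222),green1=(383,232),green2=(392,252),white=(402,272),spray2=(415,235),blk=(440,258),pinkb=(458,283)).items(): print(n,onz('scene',uv,0).round(3))
for n,uv,z in [('redblk',(285,90),.1),('spray1cap',(318,68),.25),('green1',(345,95),.08),('wr',(340,110),.45),('wr',(340,110),.4)]: print(n,onz('top',uv,z).round(3))
print('wr scene',[onz('scene',(318,60),z).round(3) for z in(.4,.45,.5)])
E
```

```text
spray1 [ 0.773 -0.228  0.   ]
green1 [ 0.778 -0.269  0.   ]
green2 [ 0.753 -0.328  0.   ]
white [ 0.731 -0.383  0.   ]
spray2 [ 0.838 -0.315  0.   ]
blk [ 0.836 -0.396 -0.   ]
pinkb [ 0.816 -0.466  0.   ]
redblk [ 0.787 -0.126  0.1  ]
spray1cap [ 0.772 -0.175  0.25 ]
green1 [ 0.781 -0.265  0.08 ]
wr [ 0.622 -0.168  0.45 ]
wr [ 0.639 -0.179  0.4  ]
wr scene [array([ 0.658, -0.102,  0.4  ]), array([ 0.592, -0.184,  0.45 ]), array([ 0.526, -0.265,  0.5  ])]
```

```bash
python3 -m handwheel '[{"slide":[-0.03,-0.001,0.026],"turn":0},{"slide":[-0.06,-0.001,0.052],"turn":0},{"slide":[-0.09,-0.001,0.078],"turn":0},{"slide":[-0.115,-0.001,0.1],"turn":0},{"slide":[-0.13,-0.001,0.115],"turn":0},{"slide":[-0.1425,-0.001,0.124],"turn":0},{"slide":[-0.1425,-0.001,0.124],"turn":0}]' 0.04
python3 - <<'E'
from h import *
s=robot.sense();print(s['joint_pos']); go([.5865,-.041,.11]);go([.5836,-.091,.11])
snap('scene','s5.png');snap('top','t5.png')
E
```

```text
time_s: 11.82
position: [0.5892, 0.0261, 0.1113]
ee_rot: [[0.027, 0.999, 0.034], [0.65, -0.044, 0.759], [0.759, 0.001, -0.651]]
ft_force: [0.6, -0.2, -0.6]
finger_gap: 0.0396
[-20.63082942  36.30072922  86.3259016   46.93217933  81.22938895
 -35.99781515]
slide [-0.0446  0.0002 -0.0501] d 0.067
slide [-0.0772 -0.0005 -0.0882] d 0.117
```

View pics/s5.png

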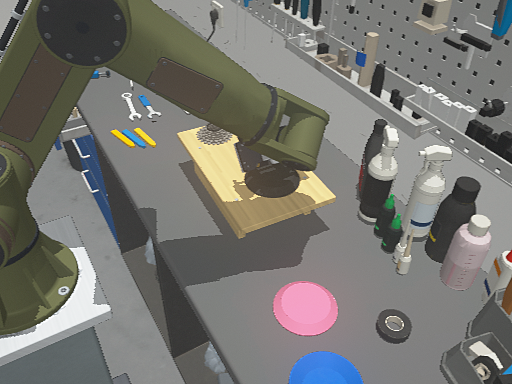

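View pics/t5.png

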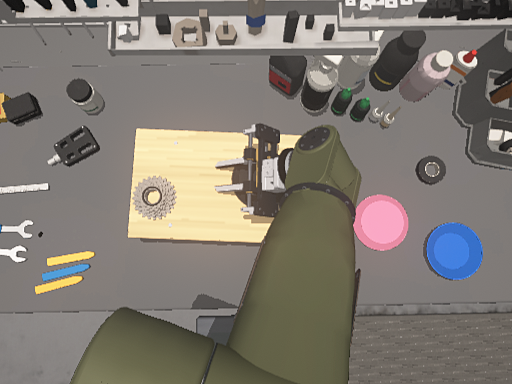

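```bash
python3 -m handwheel '[{"slide":[-0.01,0,-0.011],"turn":0},{"slide":[-0.02,0,-0.022],"turn":0},{"slide":[-0.028,0,-0.032],"turn":0},{"slide":[-0.036,0,-0.041],"turn":0},{"slide":[-0.045,0,-0.05],"turn":0}]' 0.04
python3 - <<'E'
from h import *
s=robot.sense();print(s['joint_pos']); go([.5836,-.091,.111])
snap('scene','s6.png')
E
```

```text
time_s: 12.55
position: [0.587, -0.0416, 0.112]
ee_rot: [[0.025, 0.999, 0.036], [0.649, -0.043, 0.76], [0.761, 0.004, -0.649]]
ft_force: [0.5, 8.3, 13.3]
finger_gap: 0.04
[-26.51708793  38.5375813   82.43089084  44.22958584  85.94444112
 -38.47860343]
slide [-0.0329 -0.0013 -0.0371] d 0.05
```

View pics/s6.png

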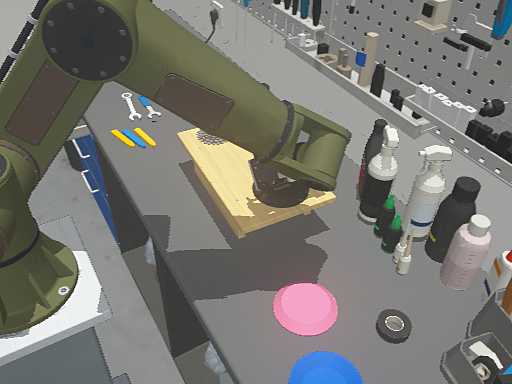

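```bash
python3 -m handwheel '[{"slide":[-0.006,0,-0.008],"turn":0},{"slide":[-0.013,0,-0.016],"turn":0},{"slide":[-0.02,-0.001,-0.024],"turn":0},{"slide":[-0.026,-0.001,-0.031],"turn":0},{"slide":[-0.026,-0.001,-0.031],"turn":0}]' 0.04
python3 - <<'E'
from h import *
s=robot.sense();print(s['joint_pos']); go([.5836,-.091,.111])
snap('scene','s7.png');snap('top','t7.png')
a=cv2.imread('pics/s7.png')[100:260,160:380];cv2.imwrite('pics/s7z.png',cv2.resize(a,None,fx=3.5,fy=3.5,interpolation=3))
E
```

```text
time_s: 13.22
position: [0.5843, -0.0843, 0.1124]
ee_rot: [[0.026, 0.999, 0.037], [0.649, -0.045, 0.759], [0.76, 0.005, -0.65]]
ft_force: [-0.7, -0.4, 2.5]
finger_gap: 0.0401
[-30.04429149  40.16962571  79.52326643  42.54721755  88.88421542
 -39.77684629]
slide [-0.0054 -0.0004 -0.0042] d 0.007
```

View pics/s7z.png

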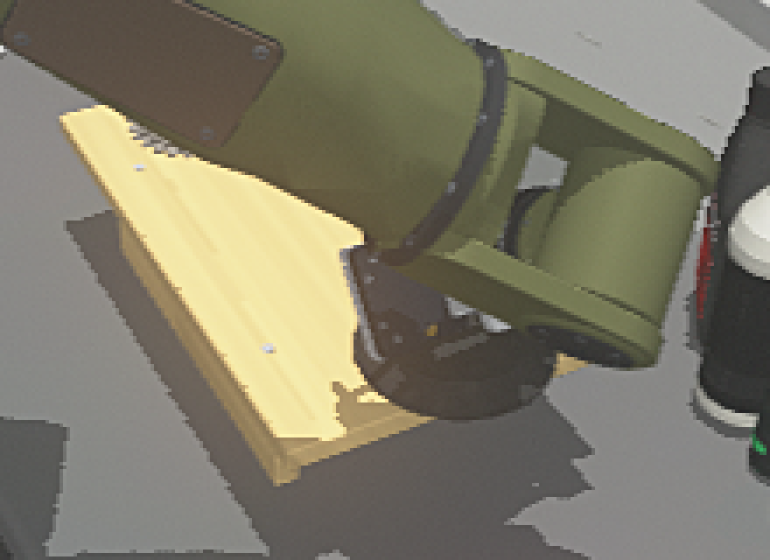

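View pics/t7.png

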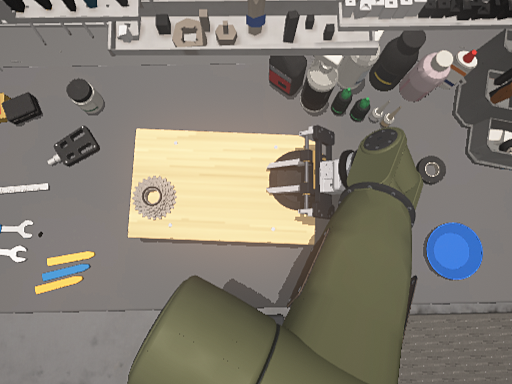

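```bash
python3 - <<'E'
from h import *
im=cv2.cvtColor(cv2.imread('pics/t7.png'),cv2.COLOR_BGR2RGB)
g=im.max(2)
y=np.array([.059,.998]); x=np.array([.998,-.059]); e=np.array([.562,-.185])
for r in range(164,196,4):
    c=[c for c in range(240,300) if g[r,c]<125][:1]
    if c:
        p=onz('top',(c[0],r),.1)[:2]-e; print(r,c,(p@x).round(4),(p@y).round(4), 'centre y', (p@y-np.sqrt(max(0,.066**2-(p@x-.016)**2))).round(4))
E
```

```text
168 [268] 0.0417 0.1042 centre y 0.0434
172 [271] 0.0331 0.0973 centre y 0.0336
176 [270] 0.0242 0.0992 centre y 0.0337
180 [270] 0.0154 0.0989 centre y 0.0329
184 [270] 0.0066 0.0986 centre y 0.0333
192 [282] -0.0099 0.072 centre y 0.0113
```

```bash
python3 -m handwheel '[{"slide":[-0.004,0,-0.004],"turn":0},{"slide":[-0.006,0,-0.006],"turn":0},{"slide":[-0.006,0,-0.006],"turn":0}]' 0.04
python3 -m handwheel '[{"slide":[0.03,0,0],"turn":0},{"slide":[0.07,0,-0.02],"turn":0},{"slide":[0.11,0,-0.06],"turn":0},{"slide":[0.11,0,-0.11],"turn":0},{"slide":[0.11,0,-0.16],"turn":0},{"slide":[0.08,0,-0.21],"turn":0},{"slide":[0.05,0,-0.25],"turn":0},{"slide":[0.01,0,-0.29],"turn":0}]' 0.04
python3 - <<'E'
from h import *
s=robot.sense();print(s['joint_pos']); 
s0,im=snap('top','t8.png');snap('scene','s8.png');snap('wrist','w8.png')
E
```

```text
time_s: 13.7
position: [0.5839, -0.0924, 0.1118]
ee_rot: [[0.025, 0.999, 0.037], [0.649, -0.044, 0.76], [0.761, 0.005, -0.649]]
ft_force: [-0.0, 1.0, 6.4]
finger_gap: 0.0399
time_s: 14.7
position: [0.573, -0.308, 0.3081]
ee_rot: [[0.025, 0.999, 0.037], [0.65, -0.045, 0.759], [0.76, 0.005, -0.65]]
ft_force: [-0.0, 0.2, -0.1]
finger_gap: 0.0399
[-45.11917199  47.39840565  40.47197723  41.68559082 122.34549818
 -29.36876248]
```

View pics/t8.png

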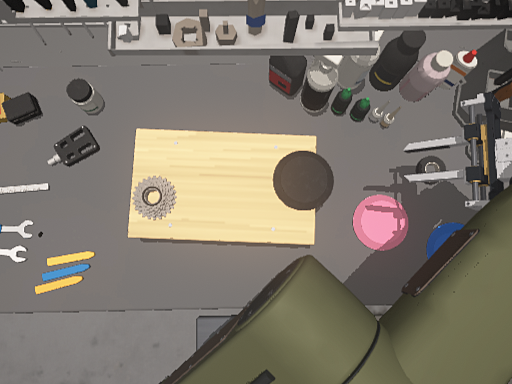

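View pics/s8.png

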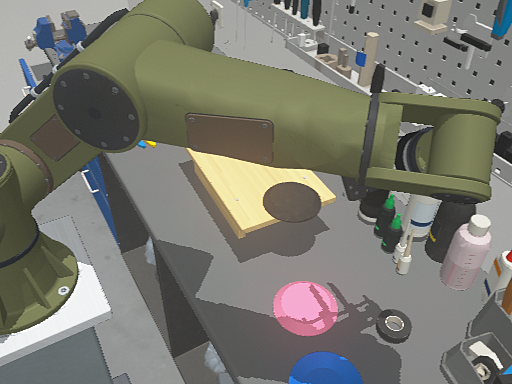

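View pics/w8.png

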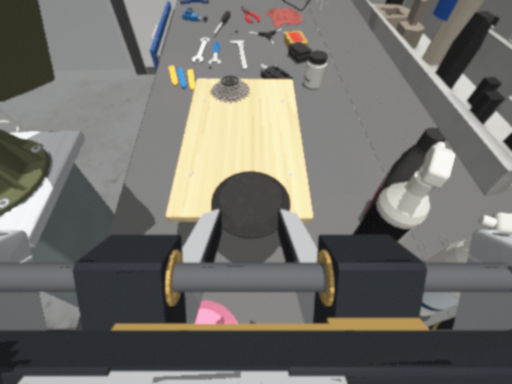

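```bash
python3 - <<'E'
from h import *
y=np.array([.059,.998]); x=np.array([.998,-.059]); e=np.array([.562,-.185])
for n,uv in [('l',(273,180)),('r',(333.5,180)),('t',(303,150)),('b',(303,210))]:
    p=onz('top',uv,.1)[:2]-e; print(n,(p@x).round(4),(p@y).round(4))
im=cv2.cvtColor(cv2.imread('pics/t8.png'),cv2.COLOR_BGR2RGB)
P,c=tray(im,'top',.1,255,316,140,225,120)
q=P[:,:2]-e; X=q@x;Y=q@y; k=(Y>.008); 
from scipy.optimize import least_squares
r=least_squares(lambda v:np.hypot(X[k]-v[0],Y[k]-v[1])-.066,[.016,.026],loss='soft_l1',f_scale=.002); print(r.x,np.abs(r.fun).mean(),k.sum())
c=e+x*r.x[0]+y*r.x[1]; print('world',c)
s=robot.sense()
# target: TCP below rim. 
for yr,z in [(-.085,.085),(-.035,.085)]:
    p=e+x*r.x[0]+y*yr; print(yr,p); go([p[0],p[1],z])
print(proj('scene',[*c,.1]))
E
```

```text
l 0.0157 0.0924
r 0.0211 -0.0392
t 0.0851 0.0287
b -0.0471 0.0257
[0.01874341 0.02502584] 0.0009724253994710427 101
world [ 0.58218245 -0.16113008]
-0.085 [ 0.57569092 -0.27093586]
slide [-0.1428  0.0006  0.1717] d 0.223
-0.035 [ 0.57864092 -0.22103586]
slide [-0.1104  0.0012  0.2097] d 0.237
[292.80484186 201.60582068]
```

```bash
cat >> h.py <<'E'
YR=np.array([.059,.998]); XR=np.array([.998,-.059]); ED=np.array([.562,-.185])
def way(L,xr=.0187):
    s=robot.sense(); R=np.array(s['ee_rot'])
    q=np.array(s['position'])[:2]-ED; print('now xr,yr,z',(q@XR).round(4),(q@YR).round(4),s['position'][2].round(4) if hasattr(s['position'][2],'round') else s['position'][2])
    for a,z in L:
        p=np.array([*(ED+XR*xr+YR*a),z]); print((a,z),(R.T@(p-s['position'])).round(4).tolist())
E
python3 - <<'E'
from h import *
way([(-.122,.2),(-.11,.09),(-.085,.074),(-.02,.074)])
E
```

```text
now xr,yr,z 0.0181 -0.1231 0.305
(-0.122, 0.2) [-0.0792, 0.0004, 0.069]
(-0.11, 0.09) [-0.1552, 0.0003, 0.1494]
(-0.085, 0.074) [-0.1512, 0.0006, 0.1788]
(-0.02, 0.074) [-0.1091, 0.0013, 0.2283]
```

```bash
python3 -m handwheel '[{"slide":[-0.04,0,0.035],"turn":0},{"slide":[-0.08,0,0.07],"turn":0},{"slide":[-0.118,0,0.11],"turn":0},{"slide":[-0.155,0,0.149],"turn":0},{"slide":[-0.151,0.001,0.179],"turn":0},{"slide":[-0.151,0.001,0.179],"turn":0}]' 0.04
python3 - <<'E'
from h import *
way([(-.05,.074),(-.022,.074)])
snap('top','t9.png');snap('scene','s9.png')
a=cv2.imread('pics/s9.png')[130:290,240:400];cv2.imwrite('pics/s9z.png',cv2.resize(a,None,fx=3.5,fy=3.5,interpolation=3))
E
```

```text
time_s: 15.6
position: [0.576, -0.2683, 0.0733]
ee_rot: [[0.029, 0.999, 0.035], [0.647, -0.045, 0.762], [0.762, -0.0, -0.647]]
ft_force: [0.2, -0.3, 0.8]
finger_gap: 0.0397
now xr,yr,z 0.0189 -0.0823 0.0733
(-0.05, 0.074) [0.0215, 0.0002, 0.0242]
(-0.022, 0.074) [0.0396, 0.0006, 0.0456]
```

View pics/s9z.png

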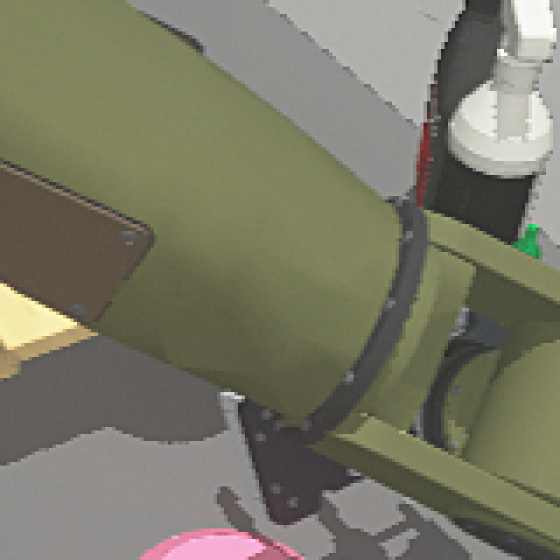

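View pics/t9.png

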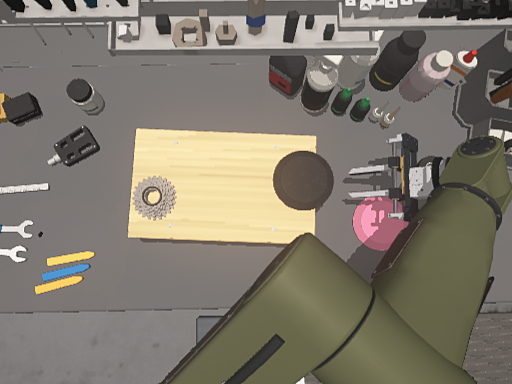

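```bash
python3 -m handwheel '[{"slide":[0.011,0,0.012],"turn":0},{"slide":[0.021,0,0.024],"turn":0},{"slide":[0.03,0,0.035],"turn":0},{"slide":[0.0396,0.0005,0.0456],"turn":0},{"slide":[0.0396,0.0005,0.0456],"turn":0}]' 0.04
python3 - <<'E'
from h import *
way([(-.018,.0745),(-.016,.085),(-.014,.0964),(-.010,.107),(-.006,.1177),(0,.128),(.0056,.1378),(.013,.147),(.0204,.1558)])
E
```

```text
time_s: 16.32
position: [0.58, -0.2097, 0.0764]
ee_rot: [[0.027, 0.999, 0.038], [0.649, -0.046, 0.759], [0.76, 0.004, -0.649]]
ft_force: [0.1, -0.5, 0.2]
finger_gap: 0.0399
now xr,yr,z 0.0195 -0.0236 0.0764
(-0.018, 0.0745) [0.0022, -0.0007, 0.0055]
(-0.016, 0.085) [0.0115, -0.0006, 0.0002]
(-0.014, 0.0964) [0.0215, -0.0006, -0.0057]
(-0.01, 0.107) [0.0321, -0.0005, -0.0095]
(-0.006, 0.1177) [0.0429, -0.0004, -0.0134]
(0, 0.128) [0.0546, -0.0003, -0.0156]
(0.0056, 0.1378) [0.0657, -0.0002, -0.0177]
(0.013, 0.147) [0.0775, -0.0, -0.018]
(0.0204, 0.1558) [0.089, 0.0001, -0.0181]
```

Lift to about 20° first, then check.

```bash
python3 -m handwheel '[{"slide":[0.006,0,0.004],"turn":0},{"slide":[0.0115,-0.0005,0],"turn":0},{"slide":[0.0215,-0.0005,-0.0055],"turn":0},{"slide":[0.032,-0.0005,-0.0095],"turn":0},{"slide":[0.043,-0.0005,-0.0135],"turn":0},{"slide":[0.043,-0.0005,-0.0135],"turn":0}]' 0.04
python3 - <<'E'
from h import *
way([(0,.128),(.0056,.1378),(.013,.147),(.0204,.1558)])
snap('top','t10.png');snap('scene','s10.png');snap('wrist','w10.png')
a=cv2.imread('pics/t10.png')[110:260,200:420];cv2.imwrite('pics/t10z.png',cv2.resize(a,None,fx=3.5,fy=3.5,interpolation=3))
E
```

```text
time_s: 17.08
position: [0.5805, -0.1919, 0.119]
ee_rot: [[0.026, 0.999, 0.038], [0.65, -0.046, 0.759], [0.76, 0.005, -0.65]]
ft_force: [-0.3, -0.9, 0.8]
finger_gap: 0.0396
now xr,yr,z 0.0189 -0.0058 0.119
(0, 0.128) [0.0106, -0.0001, -0.0014]
(0.0056, 0.1378) [0.0217, 0.0001, -0.0035]
(0.013, 0.147) [0.0335, 0.0002, -0.0039]
(0.0204, 0.1558) [0.045, 0.0003, -0.004]
```

View pics/t10z.png

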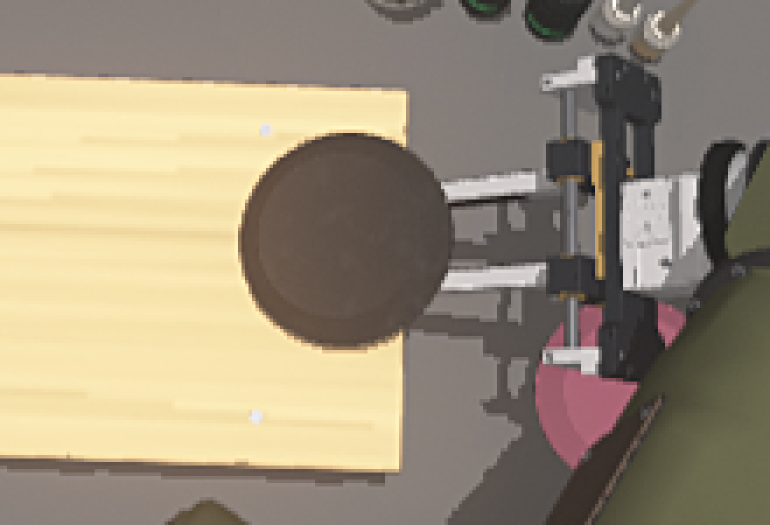

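View pics/w10.png

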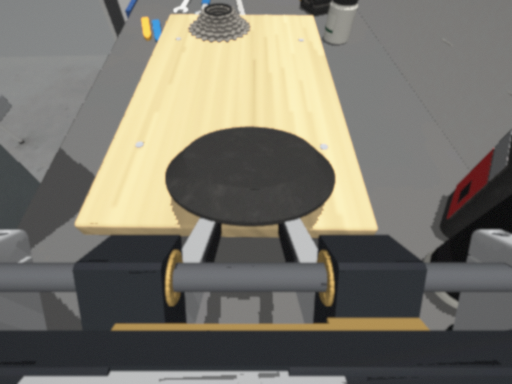

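View pics/s10.png

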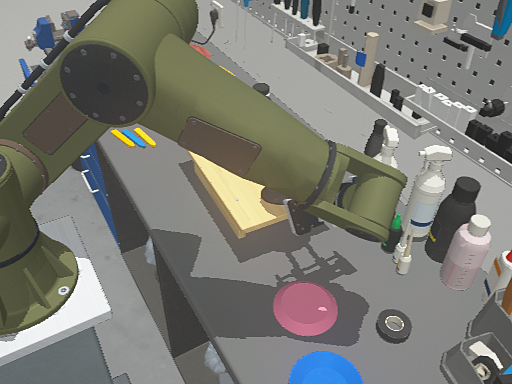

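```bash
python3 - <<'E'
from h import *
way([(.004,.128),(.014,.1378),(.025,.147),(.036,.1558)])
E
```

```text
now xr,yr,z 0.0184 -0.006 0.1175
(0.004, 0.128) [0.0144, 0.0004, 0.0008]
(0.014, 0.1378) [0.0284, 0.0006, 0.002]
(0.025, 0.147) [0.0425, 0.0007, 0.0044]
(0.036, 0.1558) [0.0563, 0.0009, 0.007]
```

```bash
python3 -m handwheel '[{"slide":[0.0075,0,0.0005],"turn":0},{"slide":[0.0145,0.0005,0.001],"turn":0},{"slide":[0.0215,0.0005,0.0015],"turn":0},{"slide":[0.0285,0.0005,0.002],"turn":0},{"slide":[0.0355,0.0005,0.003],"turn":0},{"slide":[0.0425,0.0005,0.0045],"turn":0},{"slide":[0.05,0.0005,0.006],"turn":0},{"slide":[0.0563,0.001,0.007],"turn":0},{"slide":[0.0563,0.001,0.007],"turn":0}]' 0.04
python3 - <<'E'
from h import *
snap('top','t11.png');snap('wrist','w11.png')
a=cv2.imread('pics/t11.png')[110:260,200:420];cv2.imwrite('pics/t11z.png',cv2.resize(a,None,fx=3.5,fy=3.5,interpolation=3))
way([(.05,.169),(.0675,.1788),(.08,.184),(.096,.188),(.11,.19),(.126,.191),(.15,.191),(.165,.19)])
E
```

```text
time_s: 18.35
position: [0.583, -0.1499, 0.1562]
ee_rot: [[0.027, 0.999, 0.037], [0.649, -0.046, 0.759], [0.76, 0.004, -0.65]]
ft_force: [0.6, 0.3, -0.5]
finger_gap: 0.0402
now xr,yr,z 0.0187 0.0359 0.1557
(0.05, 0.169) [0.0192, 0.0002, 0.0021]
(0.0675, 0.1788) [0.0381, 0.0004, 0.009]
(0.08, 0.184) [0.0501, 0.0006, 0.0151]
(0.096, 0.188) [0.0635, 0.0008, 0.0247]
(0.11, 0.19) [0.0742, 0.001, 0.034]
(0.126, 0.191) [0.0853, 0.0012, 0.0456]
(0.15, 0.191) [0.1009, 0.0015, 0.0638]
(0.165, 0.19) [0.1099, 0.0017, 0.0759]
```

View pics/t11z.png

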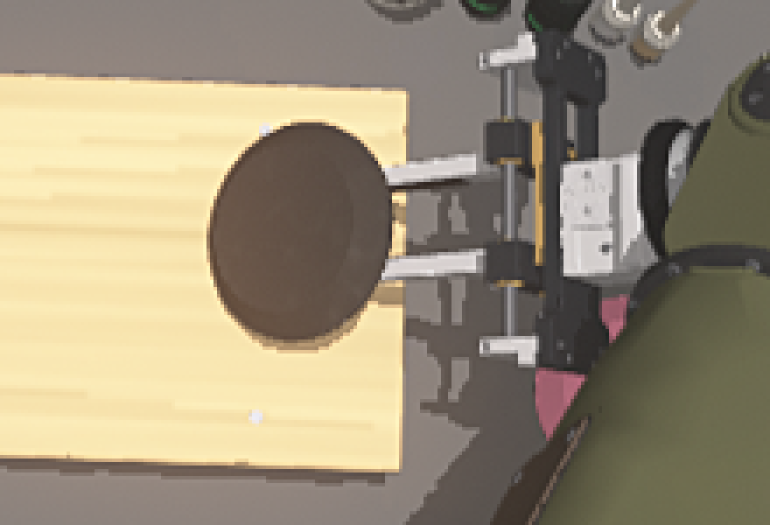

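View pics/w11.png

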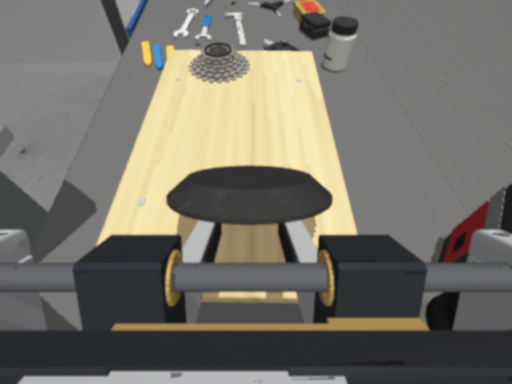

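```bash
python3 - <<'E'
from h import *
way([(.044,.164),(.054,.171),(.064,.176),(.0755,.180)])
E
python3 -m handwheel '[{"slide":[0.011,0,0],"turn":0},{"slide":[0.023,0.0005,0.003],"turn":0},{"slide":[0.0335,0.0005,0.0075],"turn":0},{"slide":[0.044,0.0005,0.014],"turn":0},{"slide":[0.044,0.0005,0.014],"turn":0}]' 0.04
python3 - <<'E'
from h import *
snap('top','t12.png');snap('wrist','w12.png')
a=cv2.imread('pics/t12.png')[110:260,200:420];cv2.imwrite('pics/t12z.png',cv2.resize(a,None,fx=3.5,fy=3.5,interpolation=3))
way([(.09,.185),(.105,.189),(.12,.191),(.134,.191),(.15,.191),(.165,.19),(.18,.19)])
E
```

```text
now xr,yr,z 0.0187 0.0359 0.1557
(0.044, 0.164) [0.0115, 0.0001, 0.0007]
(0.054, 0.171) [0.0234, 0.0002, 0.0038]
(0.064, 0.176) [0.0337, 0.0004, 0.0082]
(0.0755, 0.18) [0.0442, 0.0005, 0.0143]
time_s: 19.08
position: [0.5851, -0.1101, 0.1805]
ee_rot: [[0.026, 0.999, 0.037], [0.649, -0.045, 0.76], [0.76, 0.004, -0.649]]
ft_force: [0.4, -0.2, -0.2]
finger_gap: 0.0401
now xr,yr,z 0.0186 0.0752 0.18
(0.09, 0.185) [0.0134, 0.0003, 0.008]
(0.105, 0.189) [0.0262, 0.0005, 0.0168]
(0.12, 0.191) [0.0374, 0.0007, 0.0269]
(0.134, 0.191) [0.0465, 0.0009, 0.0375]
(0.15, 0.191) [0.0569, 0.0011, 0.0497]
(0.165, 0.19) [0.0659, 0.0013, 0.0617]
(0.18, 0.19) [0.0756, 0.0015, 0.0731]
```

View pics/t12z.png

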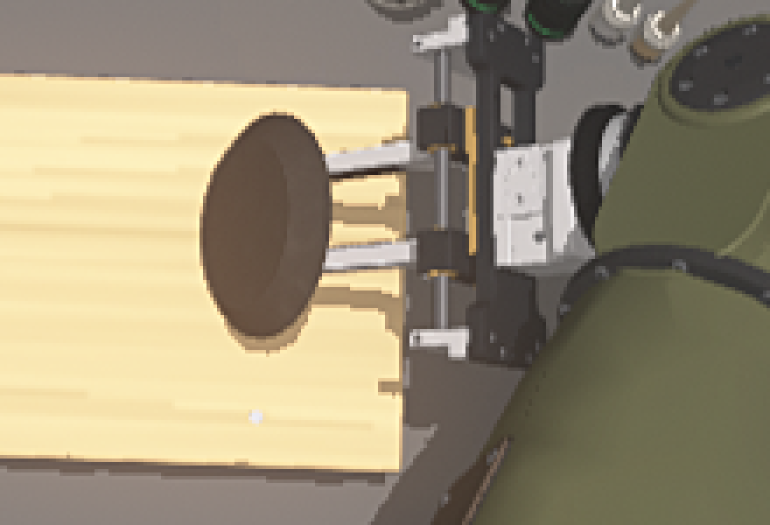

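View pics/w12.png

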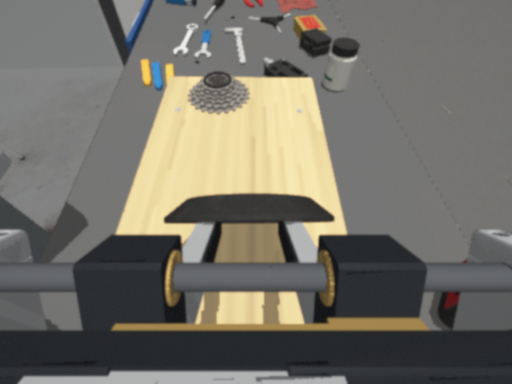

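```bash
python3 -m handwheel '[{"slide":[0.0065,0,0.004],"turn":0},{"slide":[0.0135,0.0005,0.008],"turn":0},{"slide":[0.02,0.0005,0.0125],"turn":0},{"slide":[0.026,0.0005,0.017],"turn":0},{"slide":[0.032,0.0005,0.022],"turn":0},{"slide":[0.0375,0.0005,0.027],"turn":0},{"slide":[0.042,0.001,0.032],"turn":0},{"slide":[0.0465,0.001,0.0375],"turn":0},{"slide":[0.0465,0.001,0.0375],"turn":0}]' 0.04
python3 - <<'E'
from h import *
snap('top','t13.png');snap('wrist','w13.png')
a=cv2.imread('pics/t13.png')[110:260,200:420];cv2.imwrite('pics/t13z.png',cv2.resize(a,None,fx=3.5,fy=3.5,interpolation=3))
way([(.15,.191),(.165,.19),(.18,.19)])
E
```

```text
time_s: 20.3
position: [0.5887, -0.0519, 0.191]
ee_rot: [[0.027, 0.999, 0.036], [0.649, -0.045, 0.76], [0.761, 0.003, -0.649]]
ft_force: [-0.6, -0.0, 0.8]
finger_gap: 0.0401
now xr,yr,z 0.0188 0.1339 0.191
(0.15, 0.191) [0.0104, 0.0001, 0.0122]
(0.165, 0.19) [0.0194, 0.0003, 0.0242]
(0.18, 0.19) [0.0292, 0.0005, 0.0356]
```

View pics/t13z.png

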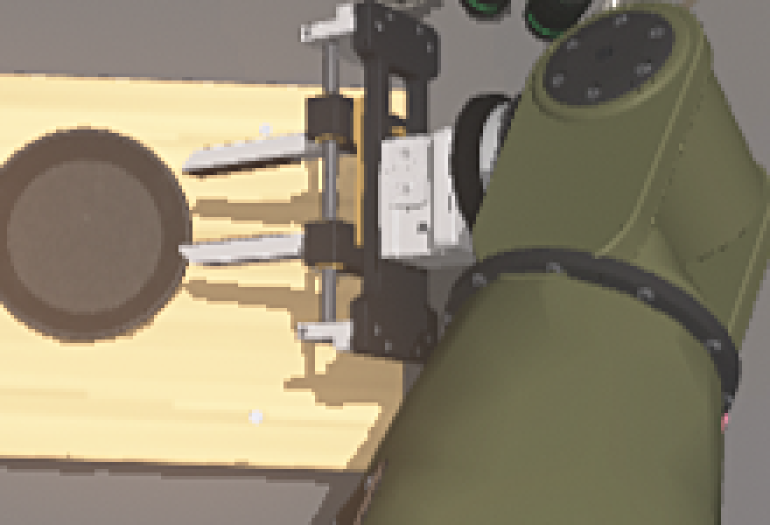

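View pics/w13.png

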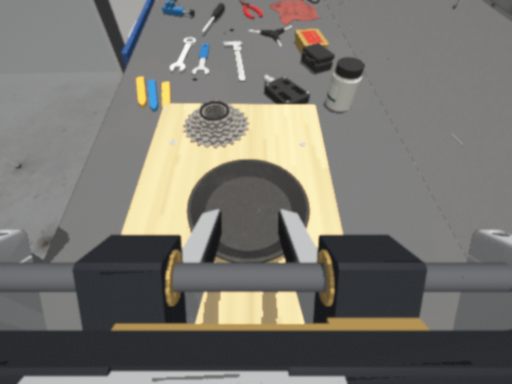

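```bash
python3 -m handwheel '[{"slide":[0,0,-0.04],"turn":0},{"slide":[0,0,-0.08],"turn":0},{"slide":[0,0,-0.12],"turn":0},{"slide":[0,0,-0.12],"turn":0},{"slide":[0,0,-0.12],"turn":0},{"slide":[0,0,-0.12],"turn":0}]'
python3 - <<'E'
from h import *
s0,im=snap('top','t14.png');snap('scene','s14.png')
P,c=tray(im,'top',.118,175,265,135,220,120); (a,b),r=cv2.minEnclosingCircle(P[:,:2].astype(np.float32))
q=np.array([a,b])-[.5737,.0143]; print('tray world',a,b,r,'riser frame',q@XR,q@YR)
for f in('t8','t14'):
    g=cv2.imread(f'pics/{f}.png')[170:225,130:180].astype(int)
    if f=='t8': g0=g
print('cassette diff',np.abs(g-g0).max(2).mean())
E
```

```text
time_s: 21.15
position: [0.5841, -0.1427, 0.268]
ee_rot: [[0.028, 0.999, 0.035], [0.648, -0.045, 0.76], [0.761, 0.002, -0.649]]
ft_force: [0.3, 0.3, -0.4]
finger_gap: 0.0406
tray world 0.590617835521698 0.011922715231776237 0.06529662758111954 riser frame 0.017024259651979814 -0.0013743779029071325
cassette diff 6.370181818181818
```

View pics/t14.png

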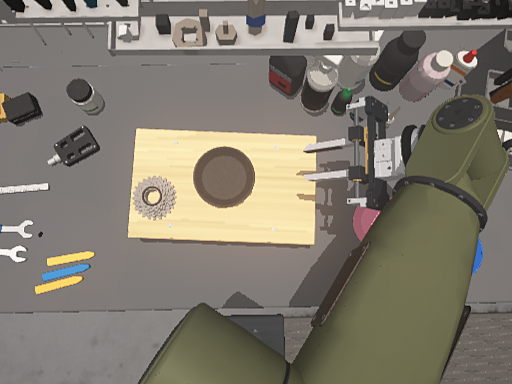

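View pics/s14.png

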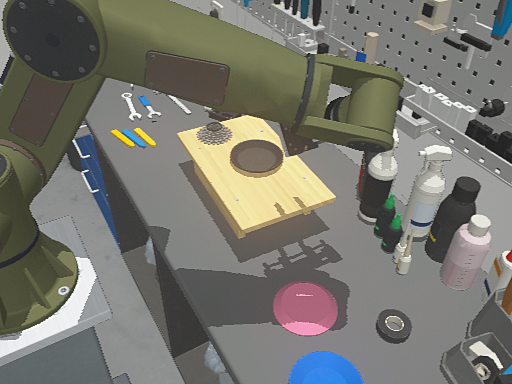

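```bash
python3 - <<'E'
from h import *
print(robot.sense()['ft_force'].round(2) if hasattr(robot.sense()['ft_force'],'round') else robot.sense()['ft_force']); print(robot.finish_job())
E
```

```text
[-0.49 -0.96  0.11]
the job is handed in; nothing more can be done
None
```

The tray is turned over and lying open side up in the middle of the riser. I handed the job in at about 21 s of the 51 s; no verdict is reported.

- **Tilting the tool:** The moves can only slide and turn the gripper, not tilt it. I tipped it about 49° by repeatedly asking for poses just out of reach, and it kept that tilt afterwards.
- **Slide:** I pushed the tray right until it stuck out about 41 mm past the edge, still face down, as measured in the top picture. The finger force reached about 16 N.
- **Flip:** I reached about 30 mm under the rim with both fingers and raised it step by step. The tray's far rim slid inward about 30 mm rather than the 20 mm expected, and I followed it. It toppled left onto its bottom.

**Last checks:**
- **Tray position:** Its centre is 17 mm from the riser's centre in x and 1 mm in y, well inside the limits. The pictures show it open side up, but I did not measure its tilt or speed separately.
- **Cassette:** It is at the same pixels as at the start, so it did not visibly move.
- **Robot:** The wrist force was about 1 N at hand-in, near sensor noise, with the gripper clear of the tray.

**Went wrong or uncertain:**
- I first tried to pick up a wrench to use as a lever. It would not move, and the fingers slipped off it. It is where it was.
- While tilting, joint 3 ran against its lower limit, reading as low as 13.443° against 13.44°. I never saw it pass the limit, but the margin was almost nothing.

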